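Clear the sprung lid of the tracing case and hold it open at the mark

TASK

A marker has been left lying on the closed lid of the tracing case: first, before you lift the lid, stand the marker upright in the blue holder cup (either end up). Then raise the sprung lid by its black lug until the lid's black pointer is level with the orange block on the case's curved gauge, and finish while still holding the lid there with the gripper, because it snaps shut if let go and a colleague is about to slip a template in. Leave the cup standing, do not shift the orange block, and leave the other things on the bench alone.

Things in the scene. Friction and masses are not known exactly. Their poses are not given: they have to be found in the camera images.
- case: fixed grey open-topped case, 180 (x) x 260 (y) x 55 mm high, walls 8 mm; origin under its centre. Its front (lug side) faces its own -x, roughly to the robot; the lid hinges on its far (+x) top edge. Outside its -y side, 151 mm from its middle, stands the gauge: a curved steel bar of 115 mm radius about the hinge, up to 165 mm above the table.
- lid (a joint): lid angle, rad: 0 shut (as at the start), growing as the front edge rises, up to 1.4. Aluminium plate with a white panel, 180 x 260 x 10 mm (top 65 mm above the table when shut), 0.25 kg. A spring always pulls it shut: raising it takes about 4 N at the lug near shut, 6 to 7 N at 0.8 rad.
- lid_lug (a point): centre of the black lug at the middle of the lid's front edge: a block 24 (x) x 22 (y) x 30 mm high, moving with the lid. Shut: centre 70 mm above the table, 16 mm in front of lid and case, free space under it and around; 196 mm from the hinge line, 15 mm above it. Pinch it from above across its 22 mm width (case's y); it pivots between the fingers as the lid turns.
- lid_hinge (a point): point on the lid's hinge line, midway along it, 55 mm above the table, at the case's own x = +90 mm; axes turn with the lid, y along the hinge line.
- lid_pointer (a point): end of the black pointer, an 8 mm square pin that sticks out 12 mm from the lid's -y edge, 115 mm from the hinge line; moves with the lid.
- mark (a joint): angle at which the orange block is set on the gauge, rad, about the same hinge line and counted like the lid's angle: pointer and block are level when both angles are equal. Set anywhere from 0.45 to 0.8; it stays where it is unless pushed.
- mark_block (a point): centre of the orange block, a 16 mm cube with a small thumb knob, on the gauge just outside the pointer's path, 115 mm from the hinge line.
- marker: loose chunky flat-sided marker pen, 150 mm long and 20 x 20 mm square with rounded ends (it leans on the cup's rim when let go), yellow with a 50 mm black cap; 30 to 65 g. Origin at its centre, x along its length towards the cap end. At the start it lies flat on the shut lid.
- cup: loose, weighted blue round holder cup, 70 mm high, 54 mm across outside, 46 mm inside, floor 6 mm thick, foot 72 mm across and 6 mm high, 0.35 kg; origin at the centre of its underside, z up.
- cup_rim (a point): centre of the cup's mouth, 70 mm above the table.
- tape: bystander: loose roll of tan tape lying flat, 92 mm across, 38 mm high; origin under its centre.
- jar: bystander: loose jar with a red cap, 56 mm across, 75 mm high; origin under its centre.
- stamp: bystander: loose black hand stamp, 55 x 35 x 46 mm high; origin under its centre.
There are look-alikes about, which are no part of the job. What is meant by the marker is not purple or red, and is the larger of those in its own colour.

How it is judged:
By the outcome, as a careful person would: the job done as asked, in the order asked, and still so for the second after the job is handed in, while the arm keeps its last pose, push and grip.
It also fails if it takes over 61 s, if anything falls off the work surface, if the arm or the gripper's body presses on something with over 40 N, if the wrist force passes 120 N, or if a joint passes its speed limit or range.

ROBOT

A 6-joint arm with a two-finger parallel gripper is mounted at the origin on the work surface. World frame = base frame: x ahead of the robot, y to its left, z up, the work surface at z = 0. Lengths are in m, angles in rad, forces in N, time in s.
With the tool pointing down it reaches from about 0.425 to 0.925 m from the base axis. Payload 12.5 kg.
Tool frame: the origin (TCP) lies midway between the tips of the shut fingers; the grasp point (between the pads) lies 19 mm behind it; z points along the fingers, y is the line along which they close (so a half turn about z gives the same grasp; the last joint's range is limited). The gripper opens to 85 mm and grips with 20 to 120 N. Pads are 22 mm wide; open, the fingers measure 114 mm over their backs; the gripper's body (76 mm by 85 mm) begins 54 mm behind the grasp point. The pads swing forward as they close: fully open they stand 13 mm farther back than shut.
Start: joints at [-1.437, 0.491, 1.559, -0, 1.092, -0.106], TCP at [0.148, -0.607, 0.199] pointing down, gripper open.
Joint ranges: [-3.1, 3.1], [-0.84, 2.19], [0.05, 2.79], [-1.13, 4.28], [0.06, 2.93], [-2.69, 2.69]. Speed limits (rad/s): [2.22, 2.22, 2.79, 3.14, 3.14, 3.14].

INTERFACE

Orientations are given as a unit quaternion [x, y, z, w].
In Python, from bench import r gives the robot as it stands.
- The arm moves only by the shell command python3 -m handwheel 'ROWS' [FORCE]. ROWS is JSON, one flat list of numbers, 7 for each row, row after row: the shift along the tool's x, y, z scaled (see below), then the turn, a rotation vector about the tool's x, y, z scaled (see below), then the opening, from 0 (shut) to 1 (fully open). A call has 1 to 12 rows; each row shifts and turns the commanded pose from where the row before left it, along the tool's axes as they then stand; what a row does not reach is not made up. The controller multiplies each number of a shift by 0.05 m and each number of a turn by 4 degrees. A row lasts 1/10 s, in which the tool goes at most 50 mm and 8.59 degrees, less where a joint would pass 70% of its speed; a pose out of reach is approached as far as the arm can. A call with a number of a shift or a turn outside -1 to 1 is refused whole. A call with a gripper value outside its range is refused whole. The fingers move at their own pace and stop on an object; FORCE is the grip in N (left out, the last holds). Time passes only in rows, so rows that do not move let the fingers close. It gives the time, the measured TCP pose, the force, the opening and the grip force at its end, in the units of the state.
- r.sense(): the state, without advancing time (a new reading comes with each control period).
- r.read_camera(name): name is "scene" or "side" or "wrist"; returns (picture, depth): 384x512x3 uint8, red, green, blue; 384x512 float32, m along the optical axis (not along the pixel's ray), 0 where there is no reading.
- r.camera_model(name): a dict with "camera_matrix" (3x3 intrinsics, pixels), "rvec" (rotation vector, rad) and "tvec" (3), from world to camera coordinates, as OpenCV has them. Camera axes: x right, y down, z forward; pixel columns grow to the right and rows downward; lengths in m; the calibration is good to about 2 mm. A picture is of the moment at which its call begins: read the wrist's pose just before it. camera_model takes no time and is no camera call; for the wrist camera it gives the pose at the moment of the call.
- r.finish_job(): hands the job in; it is judged then, once.
The state is a dict: "time_s": time; "joint_positions": joint angles; "qvel": joint speeds; "joint_efforts": joint torques, N m; "tool_pos": TCP position; "ee_rot": TCP orientation; "force": force on the tool from outside, world axes, zero at the start; "wrist_torque": the same for the moment, N m; "opening": finger opening in m; "gripper_force": force on a finger pad.
Only numpy, scipy, OpenCV 4.12 (cv2) and the standard library are available. Lean on these libraries where they do the work, as an engineer would, in place of code of your own. Each camera call takes 0.05 s, during which the arm holds its last target. There are 200 camera calls.

## Working session

There is one attempt and no reset: what is moved stays moved. The work goes in short steps, Python scripts to look and compute and a shell command to move; the robot and the scene stay as the last step left them, time stands still between calls to the robot, and variables do not carry over. Pictures are saved under pics/ and viewed, at most 10 in all, crops included, and the job is handed in when it is done.

```bash
ls; mkdir -p pics; cat > h.py <<'E'
import numpy as np, cv2
from bench import r
def grab(n):
    m=r.camera_model(n); im,d=r.read_camera(n); np.savez(f'{n}.npz',im=im,d=d,K=m['camera_matrix'],rv=m['rvec'],tv=m['tvec']); return load(n)
def load(n):
    z=np.load(f'{n}.npz'); im,d,K=z['im'],z['d'],z['K']; R=cv2.Rodrigues(z['rv'])[0]; t=z['tv'].ravel()
    v,u=np.mgrid[:d.shape[0],:d.shape[1]]
    c=np.stack([(u-K[0,2])/K[0,0]*d,(v-K[1,2])/K[1,1]*d,d],-1)
    P=(c-t)@R; P[d==0]=np.nan
    return im,d,P
def save(im,f): cv2.imwrite('pics/'+f,im[...,::-1])
E
python3 - <<'E'
from h import *
a=grab('scene');b=grab('side')
save(cv2.resize(a[0],(800,600)),'scene1.png')
save(cv2.resize(b[0],(800,600)),'side1.png')
print(r.sense())
E
```

```text
pics
{'time_s': 0.1, 'joint_positions': array([-1.43659390e+00,  4.91482681e-01,  1.55941515e+00, -3.18774288e-06,
        1.09165584e+00, -1.05607223e-01]), 'qvel': array([ 0.00055497, -0.00011053, -0.00289646, -0.00052474, -0.00047948,
        0.00118016]), 'joint_efforts': array([ 3.81733262e-03, -6.19446230e+01, -2.62025571e+01, -5.53062091e-05,
        2.91215867e-03, -2.18468819e-05]), 'tool_pos': array([ 0.14843428, -0.60687938,  0.19808732]), 'ee_rot': array([ 9.92819823e-01,  1.19618430e-01, -8.28378159e-06, -4.80439672e-04]), 'force': array([ 0.01808397, -0.29043018, -0.43066541]), 'wrist_torque': array([0.02318671, 0.00269455, 0.01793126]), 'gripper_force': 0.0, 'opening': 0.08534499721394001}
```

View pics/scene1.png

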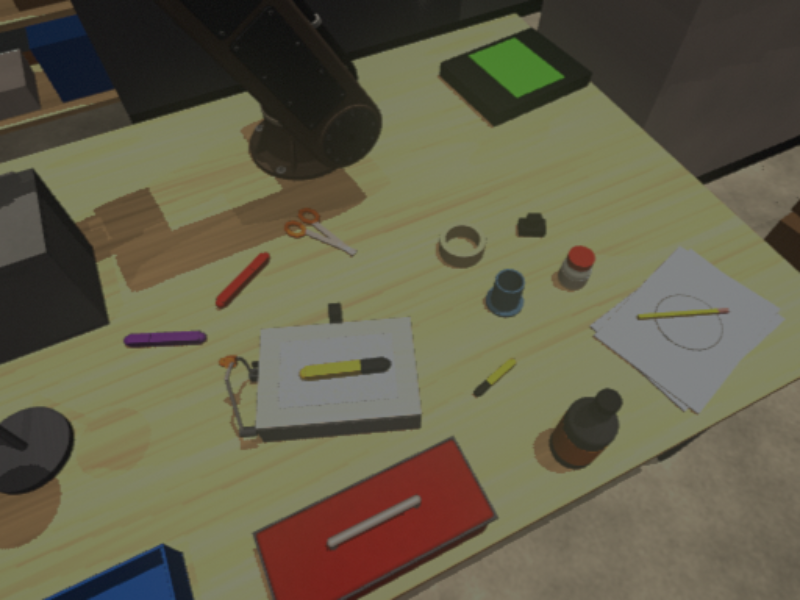

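View pics/side1.png

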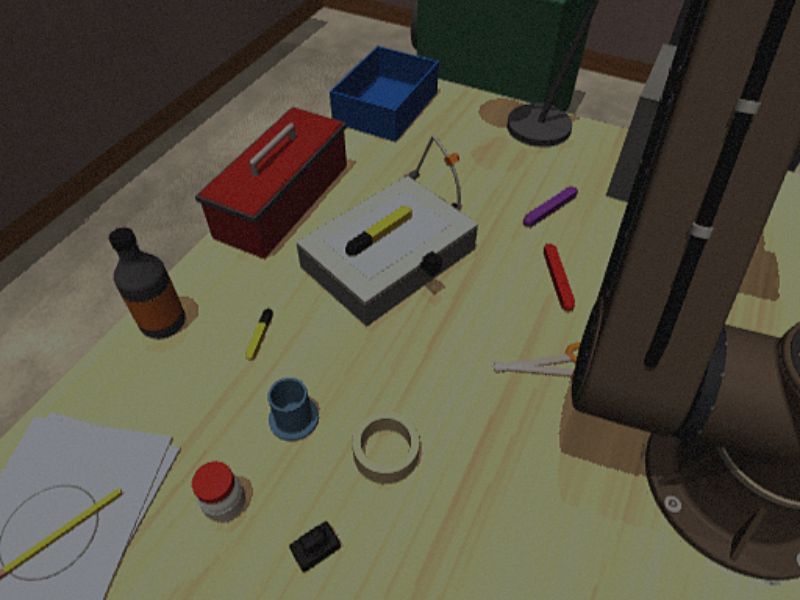

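The scene view (800x600) shows these candidates for the marker:
- Yellow/black pen on the lid at (345,368).
- Small yellow/black pen on the table at (495,376).
- Pencil at (685,313).
- Purple pen at (165,338).
- Red pen at (243,280).

I choose the one on the lid: it is yellow, larger and lying on the lid. The cup is at (507,290), the lug at (335,313) and the orange block at (228,361).

```bash
cat > m.py <<'E'
from h import *
for n in ('scene','side'):
    im,d,P=load(n); hsv=cv2.cvtColor(im,cv2.COLOR_RGB2HSV); H,S,V=[hsv[...,i].astype(int) for i in range(3)]
    x,y,z=P[...,0],P[...,1],P[...,2]
    def box(c,w,h): 
        m=np.zeros(d.shape,bool); u,v=int(c[0]*.64),int(c[1]*.64); m[v-h:v+h,u-w:u+w]=1; return m
    B={'scene':dict(lid=(338,372),cup=(507,292),lug=(335,313),org=(228,361)),'side':dict(lid=(388,240),cup=(292,405),lug=(431,264),org=(452,158))}[n]
    lid=box(B['lid'],75,60)&(z>.058)&(z<.072)
    pts=P[lid][:,:2].astype(np.float32); print(n,'lid rect',cv2.minAreaRect(pts),np.nanmedian(z[lid]))
    mk=box(B['lid'],50,40)&(z>.074)&(z<.1)
    q=P[mk][:,:2].astype(np.float32); rc=cv2.minAreaRect(q); print('marker',rc,np.nanpercentile(z[mk],[5,50,95]),mk.sum())
    ye=mk&(S>120)&(V>70); bl=mk&(V<60); print('yel',np.median(P[ye],0),ye.sum(),'blk',np.median(P[bl],0),bl.sum())
    c=box(B['cup'],18,22)&(z>.066)&(z<.076); q=P[c][:,:2]
    if c.sum()>5: print('cup rim',cv2.minEnclosingCircle(q.astype(np.float32)),c.sum())
    f=box(B['cup'],22,26)&(z>.003)&(z<.012)&(H>90)&(H<125)&(S>60); print('foot',cv2.minEnclosingCircle(P[f][:,:2].astype(np.float32)),f.sum())
    l=box(B['lug'],8,9)&(z>.078)&(z<.095); print('lug top',np.median(P[l],0) if l.sum() else 0,l.sum(), P[l].min(0),P[l].max(0))
    o=box(B['org'],12,10)&(H<16)&(S>140)&(z>.07); print('org',np.median(P[o],0),P[o].min(0),P[o].max(0),o.sum())
E
python3 m.py; python3 - <<'E'
from h import *
im=load('scene')[0]; im2=load('side')[0]
a=cv2.resize(im[190:290,130:290],(800,500))
save(a,'crop1.png')
E
```

```text
scene lid rect ((0.6107788681983948, -0.16867755353450775), (0.2891230881214142, 0.1893633008003235), 71.2556381225586) 0.06508498742125353
marker ((0.5788770914077759, -0.12876200675964355), (0.14770281314849854, 0.12330030649900436), 71.59151458740234) [0.07661817 0.08412417 0.08691832] 541
yel [ 0.61998463 -0.16925718  0.0845547 ] 270 blk [ 0.6424851  -0.10664039  0.08417115] 174
cup rim ((0.5919168591499329, 0.19110681116580963), 0.0280326958745718) 88
foot ((0.6060863733291626, 0.19155633449554443), 0.0285157710313797) 36
lug top [ 0.518517   -0.1200037   0.08389339] 74 [ 0.50238727 -0.1334123   0.07806175] [ 0.53201576 -0.10782411  0.08761985]
org [ 0.56951197 -0.30701472  0.1408511 ] [ 0.55955059 -0.32014845  0.13645491] [ 0.57805454 -0.29602926  0.14537014] 41
side lid rect ((0.6697288155555725, -0.1877206265926361), (0.2850783169269562, 0.3650853633880615), 70.23302459716797) 0.06471725558794761
marker ((0.5943383574485779, -0.18165946006774902), (0.15820547938346863, 0.19184359908103943), 12.704656600952148) [0.07546924 0.08357708 0.08651093] 499
yel [ 0.61656502 -0.16332405  0.08430969] 178 blk [ 0.62806947 -0.10874863  0.08303358] 254
cup rim ((0.5889236330986023, 0.19154059886932373), 0.027356605976819992) 146
foot ((0.5891878008842468, 0.1923755407333374), 0.035968244075775146) 277
lug top [ 0.5133036  -0.11602951  0.08391744] 77 [ 0.50022966 -0.13224858  0.07822824] [ 0.52729876 -0.10546018  0.08712855]
org [ 0.56299182 -0.29850762  0.13793955] [ 0.55535499 -0.31737085  0.12843335] [ 0.57731046 -0.29206031  0.14618755] 44
```

View pics/crop1.png

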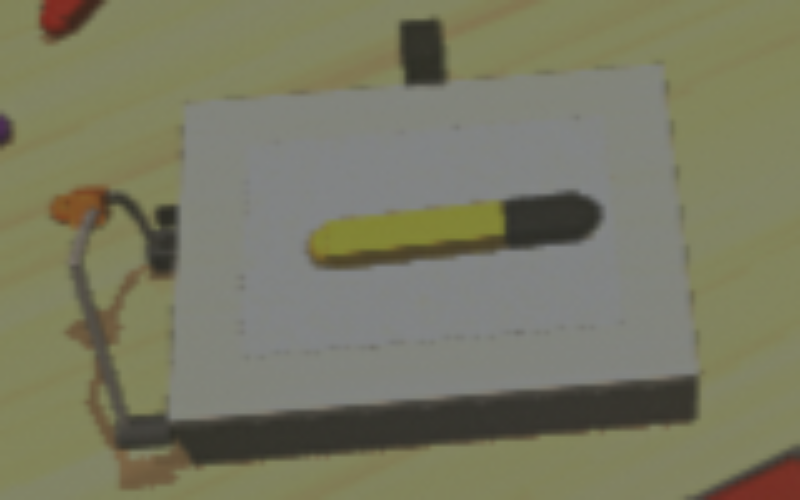

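The crop confirms the large yellow/black pen on the lid (600 px-wide crop scale, yellow from 310 to 505, cap from 505 to 600). The black pointer is at (165,250) and the orange block at (80,205). Next I refine the fits.

```bash
cat > m2.py <<'E'
from h import *
for n in ('scene','side'):
    im,d,P=load(n); x,y,z=P[...,0],P[...,1],P[...,2]; V=im.max(-1).astype(int)
    roi=(np.hypot(x-.62,y+.15)<.2)
    lid=roi&(z>.055)&(z<.0715)&(V>75)
    lid=cv2.morphologyEx(lid.astype(np.uint8),cv2.MORPH_OPEN,np.ones((5,5)))
    k,lab,st,_=cv2.connectedComponentsWithStats(lid); b=1+st[1:,4].argmax()
    print(n,'lid',cv2.minAreaRect(P[lab==b][:,:2].astype(np.float32)))
    mk=roi&(z>.0755)&(z<.1)&(x>.56)&(np.hypot(x-.628,y+.145)<.085)
    q=P[mk]; c,e,_=cv2.PCACompute2(q[:,:2].astype(np.float32),None)
    a=(q[:,:2]-c)@e.T; lo,hi=np.percentile(a,[1,99],axis=0); ctr=c[0]+((lo+hi)/2)@e
    print('marker ctr',ctr,'len/wid',hi-lo,'yaw',np.degrees(np.arctan2(e[0,1],e[0,0])),np.nanmedian(q[:,2]))
E
python3 m2.py
```

```text
scene lid ((0.615543007850647, -0.15652352571487427), (0.2598115801811218, 0.1814303994178772), 69.56349182128906)
marker ctr [ 0.62708497 -0.14517163] len/wid [0.14261771 0.02023474] yaw 71.56321 0.08428606520005445
side lid ((0.613135039806366, -0.15758150815963745), (0.2657274901866913, 0.1835140883922577), 68.67045593261719)
marker ctr [ 0.62446772 -0.14215882] len/wid [0.1399413  0.02071309] yaw 71.45847 0.08363099698229698
```

```bash
cat > to.py <<'E'
# usage: to.py x y z  [tilt-spec: tool-z dir (3) and tool-y dir (3)]
import sys; from h import *; from scipy.spatial.transform import Rotation as R
s=r.sense(); a=[float(v) for v in sys.argv[1:]]; T=R.from_quat(s['ee_rot']); M=T.as_matrix()
print('t',s['time_s'],'pos',s['tool_pos'].round(4),'q',s['joint_positions'].round(2),'F',s['force'].round(1),'open',round(s['opening'],4),'grip',s['gripper_force'])
print('tool y',M[:,1].round(3),'z',M[:,2].round(3))
if len(a)>=9:
    z=np.array(a[3:6]);z/=np.linalg.norm(z); y=np.array(a[6:9]); y-=z*(y@z); y/=np.linalg.norm(y)
    G=np.stack([np.cross(y,z),y,z],1); print('turn units',((T.inv()*R.from_matrix(G)).as_rotvec(degrees=True)/4).round(2))
    print('shift units after turn',(G.T@(np.array(a[:3])-s['tool_pos'])/.05).round(3))
if len(a)>=3: print('shift units now',(M.T@(np.array(a[:3])-s['tool_pos'])/.05).round(3))
E
python3 to.py .6387 -.1058 .19 0 0 -1 .948 -.317 0
```

```text
t 0.1 pos [ 0.1484 -0.6069  0.1981] q [-1.44  0.49  1.56 -0.    1.09 -0.11] F [ 0.  -0.3 -0.4] open 0.0853 grip 0.0
tool y [ 0.238 -0.971 -0.001] z [-0.     0.001 -1.   ]
turn units [-1.000e-02 -1.000e-02 -1.444e+01]
shift units after turn [12.614  6.121  0.162]
shift units now [11.905 -7.406  0.17 ]
```

```bash
python3 -m handwheel '[0,0,0,0,0,-1,1, 0,0,0,0,0,-1,1, 0,0,0,0,0,-1,1, 0,0,0,0,0,-1,1, 0,0,0,0,0,-1,1, 0,0,0,0,0,-1,1, 0,0,0,0,0,-1,1, 0,0,0,0,0,-1,1, 0,0,0,0,0,-1,1, 0,0,0,0,0,-1,1, 0,0,0,0,0,-1,1, 0,0,0,0,0,-1,1]' 
python3 -m handwheel '[0,0,0,0,0,-1,1, 0,0,0,0,0,-1,1, 0,0,0,0,0,-0.44,1, 0.84,0.41,0,0,0,0,1, 0.84,0.41,0,0,0,0,1, 0.84,0.41,0,0,0,0,1, 0.84,0.41,0,0,0,0,1, 0.84,0.41,0,0,0,0,1, 0.84,0.41,0,0,0,0,1, 0.84,0.41,0,0,0,0,1, 0.84,0.41,0,0,0,0,1, 0.84,0.41,0,0,0,0,1]'
python3 -m handwheel '[0.84,0.41,0,0,0,0,1, 0.84,0.41,0,0,0,0,1, 0.84,0.41,0,0,0,0,1, 0.84,0.41,0,0,0,0,1, 0.84,0.41,0,0,0,0,1, 0.84,0.41,0,0,0,0,1, 0,0,0,0,0,0,1, 0,0,0,0,0,0,1]'
python3 to.py .6387 -.1058 .067 0 0 -1 .948 -.317 0
```

```text
time_s: 1.3
tool_pos: [0.1484, -0.607, 0.1983]
ee_rot: [0.858, 0.514, 0.0, -0.0]
force: [-0.3, -0.1, -0.3]
opening: 0.0854
gripper_force: 0.0
time_s: 2.5
tool_pos: [0.4444, -0.3056, 0.1985]
ee_rot: [0.812, 0.584, -0.0, -0.0]
force: [0.2, -0.3, -0.0]
opening: 0.0853
gripper_force: 0.0
time_s: 3.3
tool_pos: [0.64, -0.1064, 0.1978]
ee_rot: [0.811, 0.585, -0.001, -0.0]
force: [-1.0, -0.2, -0.3]
opening: 0.0856
gripper_force: 0.0
t 3.3 pos [ 0.64   -0.1064  0.1978] q [-0.27  0.53  1.5  -0.    1.12  0.05] F [-1.  -0.2 -0.3] open 0.0856 grip 0.0
tool y [ 0.949 -0.315 -0.001] z [-0.001  0.    -1.   ]
turn units [-0.02  0.01  0.03]
shift units after turn [ 0.003 -0.028  2.615]
shift units now [ 0.004 -0.025  2.615]
```

```bash
python3 -m handwheel '[0,-0.02,0.6,0,0,0,0.6, 0,0,0.6,0,0,0,0.6, 0,0,0.6,0,0,0,0.6, 0,0,0.4,0,0,0,0.6, 0,0,0.2,0,0,0,0.6, 0,0,0.2,0,0,0,0.6, 0,0,0,0,0,0,0.6]' 
python3 -m handwheel '[0,0,0,0,0,0,0, 0,0,0,0,0,0,0, 0,0,0,0,0,0,0, 0,0,0,0,0,0,0, 0,0,0,0,0,0,0, 0,0,0,0,0,0,0]' 40
python3 -m handwheel '[0,0,-0.3,0,0,0,0, 0,0,-0.6,0,0,0,0, 0,0,-1,0,0,0,0, 0,0,-1,0,0,0,0, 0,0,-0.6,0,0,0,0, 0,0,0,0,0,0,0]' 
python3 to.py
```

```text
time_s: 4.0
tool_pos: [0.6385, -0.1074, 0.068]
ee_rot: [0.812, 0.584, -0.0, -0.0]
force: [0.2, -0.3, -0.3]
opening: 0.0511
gripper_force: 0.0
time_s: 4.6
tool_pos: [0.6391, -0.107, 0.0687]
ee_rot: [0.812, 0.584, 0.0, 0.0]
force: [-0.8, -0.8, 0.6]
opening: -0.0
gripper_force: 0.0
time_s: 5.2
tool_pos: [0.6404, -0.1072, 0.2499]
ee_rot: [0.812, 0.584, 0.003, 0.004]
force: [-0.2, 0.4, -1.1]
opening: -0.0002
gripper_force: 0.0
t 5.2 pos [ 0.6404 -0.1072  0.2499] q [-0.27  0.48  1.43 -0.    1.22  0.06] F [-0.2  0.4 -1.1] open -0.0002 grip 0.0
tool y [ 0.948 -0.317  0.009] z [ 0.009 -0.002 -1.   ]
```

```bash
python3 - <<'E'
from h import *
a=grab('side');w=grab('wrist');s=grab('scene')
save(np.hstack([cv2.resize(a[0],(400,300)),cv2.resize(w[0],(400,300))]),'b.png')
E
python3 m2.py
```

```text
scene lid ((0.6158097386360168, -0.15680715441703796), (0.26024994254112244, 0.1810116171836853), 69.51300048828125)
marker ctr [ 0.62698536 -0.14505204] len/wid [0.14223688 0.02066215] yaw 71.49945 0.08427583060656568
side lid ((0.612883448600769, -0.15970022976398468), (0.2678520679473877, 0.1817062795162201), 69.57627868652344)
marker ctr [ 0.6244274  -0.14246881] len/wid [0.1408102  0.02101369] yaw 71.322075 0.08373946968196663
```

View pics/b.png

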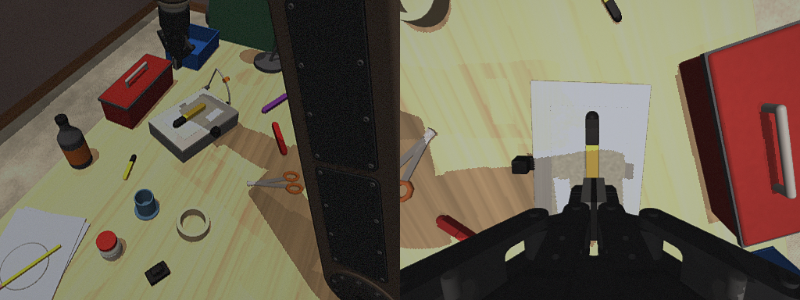

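The left (side) half shows the marker still on the lid, unmoved. The right (wrist) half shows shut fingers in line with the marker at (593,180–240), so the fingers closed above it. I'll measure the fingertips by depth.

```bash
python3 - <<'E'
from h import *
im,d,P=load('wrist'); print(r.sense()['tool_pos'])
# column through tips: x in half-image px 593-400 -> *1.28
for v in range(150,384,14):
    print(v,[(round(float(d[v,u]),3),P[v,u].round(3).tolist(),im[v,u].tolist()) for u in (238,247,254)])
E
```

```text
[ 0.63855109 -0.10681591  0.24336143]
150 [(0.341, [0.636, -0.079, 0.079], [30, 31, 31]), (0.336, [0.646, -0.082, 0.084], [39, 37, 37]), (0.346, [0.653, -0.086, 0.074], [95, 97, 100])]
164 [(0.34, [0.631, -0.094, 0.084], [39, 39, 39]), (0.34, [0.64, -0.097, 0.084], [48, 44, 44]), (0.342, [0.648, -0.1, 0.082], [42, 41, 35])]
178 [(0.345, [0.625, -0.109, 0.084], [37, 37, 38]), (0.343, [0.635, -0.112, 0.085], [42, 40, 41]), (0.346, [0.643, -0.116, 0.082], [47, 49, 50])]
192 [(0.351, [0.62, -0.126, 0.081], [183, 188, 90]), (0.348, [0.63, -0.129, 0.084], [180, 185, 89]), (0.352, [0.638, -0.132, 0.081], [124, 112, 78])]
206 [(0.354, [0.614, -0.142, 0.083], [147, 122, 60]), (0.353, [0.624, -0.145, 0.084], [169, 142, 68]), (0.355, [0.632, -0.148, 0.082], [108, 99, 74])]
220 [(0.358, [0.609, -0.158, 0.084], [141, 117, 59]), (0.359, [0.619, -0.162, 0.083], [167, 140, 68]), (0.378, [0.625, -0.171, 0.065], [104, 96, 71])]
234 [(0.14, [0.636, -0.095, 0.291], [57, 55, 54]), (0.14, [0.64, -0.096, 0.291], [22, 20, 21]), (0.14, [0.643, -0.097, 0.291], [57, 55, 53])]
248 [(0.125, [0.637, -0.095, 0.306
[... 717 characters left out ...]
2, 0.328], [21, 21, 21]), (0.492, [0.554, -0.354, -0.001], [179, 182, 140]), (0.11, [0.637, -0.114, 0.327], [11, 11, 12])]
332 [(0.079, [0.637, -0.097, 0.355], [17, 19, 19]), (0.076, [0.64, -0.096, 0.357], [20, 18, 19]), (0.078, [0.642, -0.097, 0.355], [18, 21, 19])]
346 [(0.074, [0.637, -0.096, 0.36], [25, 24, 26]), (0.072, [0.64, -0.096, 0.361], [20, 19, 21]), (0.071, [0.642, -0.096, 0.362], [18, 21, 21])]
360 [(0.07, [0.638, -0.096, 0.364], [19, 19, 21]), (0.068, [0.64, -0.096, 0.365], [17, 16, 20]), (0.068, [0.642, -0.096, 0.365], [17, 14, 17])]
374 [(0.065, [0.638, -0.096, 0.369], [19, 18, 19]), (0.064, [0.64, -0.096, 0.369], [19, 18, 20]), (0.065, [0.641, -0.097, 0.368], [22, 19, 21])]
```

```bash
python3 - <<'E'
from h import *
im,d,P=load('wrist')
for v in range(220,234,2): print(v,P[v,243].round(4),P[v,252].round(4))
for n in ('scene','side'):
    im,d,P=load(n)
    m=(np.hypot(P[...,0]-.639,P[...,1]+.107)<.03)&(P[...,2]>.15)
    z=P[m]; i=z[:,2].argsort()[:5]; print(n,m.sum(),z[i].round(3).tolist())
E
python3 to.py
```

```text
220 [ 0.6143 -0.16    0.0844] [ 0.6245 -0.1635  0.0841]
222 [ 0.6134 -0.1626  0.0838] [ 0.6237 -0.166   0.0841]
224 [ 0.6126 -0.1649  0.0842] [ 0.6228 -0.1686  0.0834]
226 [ 0.6118 -0.1674  0.084 ] [ 0.622  -0.1713  0.083 ]
228 [ 0.6385 -0.0951  0.2847] [ 0.6426 -0.0968  0.2839]
230 [ 0.6384 -0.0953  0.2867] [ 0.6426 -0.0964  0.2875]
232 [ 0.6383 -0.0957  0.2882] [ 0.6426 -0.0965  0.2898]
scene 1262 [[0.649, -0.117, 0.285], [0.653, -0.105, 0.287], [0.653, -0.107, 0.287], [0.652, -0.109, 0.288], [0.652, -0.111, 0.289]]
side 783 [[0.632, -0.111, 0.283], [0.633, -0.106, 0.283], [0.636, -0.1, 0.283], [0.634, -0.1, 0.284], [0.64, -0.097, 0.284]]
t 5.35 pos [ 0.6386 -0.1068  0.2434] q [-0.27  0.49  1.44 -0.    1.21  0.06] F [-0.5  0.1 -0.5] open -0.0002 grip 0.0
tool y [ 0.948 -0.317 -0.001] z [-0.001  0.    -1.   ]
```

All three cameras put the fingertips at z≈0.283 m while the reported TCP is at 0.243 m. The tips are really 40 mm behind the reported TCP, so I'll go 40 mm deeper and watch the force.

```bash
python3 -m handwheel '[0,0,0.6,0,0,0,0.6, 0,0,0.8,0,0,0,0.6, 0,0,0.8,0,0,0,0.6, 0,0,0.8,0,0,0,0.6, 0,0,0.6,0,0,0,0.6, 0,0,0.4,0,0,0,0.6, 0,0,0.1,0,0,0,0.6, 0,0,0,0,0,0,0.6]' 
python3 - <<'E'
from h import *
s=r.sense(); im,d,P=grab('side'); print(s['tool_pos'])
V=im.max(-1); m=(np.hypot(P[...,0]-.639,P[...,1]+.107)<.06)&(P[...,2]>.092)&(V<60)
z=P[m]; i=z[:,2].argsort()[:6]; print(m.sum(),z[i].round(3).tolist())
E
```

```text
time_s: 6.15
tool_pos: [0.6384, -0.1068, 0.0374]
ee_rot: [0.812, 0.584, -0.001, -0.001]
force: [0.7, -0.8, 0.1]
opening: 0.0513
gripper_force: 0.0
[ 0.63835928 -0.10678848  0.03737554]
1451 [[0.666, -0.105, 0.092], [0.6, -0.097, 0.092], [0.663, -0.11, 0.093], [0.665, -0.109, 0.093], [0.6, -0.092, 0.093], [0.662, -0.113, 0.093]]
```

```bash
python3 -m handwheel '[0,0,0.1,0,0,0,0.6, 0,0,0.08,0,0,0,0.6, 0,0,0,0,0,0,0, 0,0,0,0,0,0,0, 0,0,0,0,0,0,0, 0,0,0,0,0,0,0, 0,0,0,0,0,0,0]' 40
python3 -m handwheel '[0,0,-0.3,0,0,0,0, 0,0,-0.6,0,0,0,0, 0,0,-1,0,0,0,0, 0,0,-1,0,0,0,0, 0,0,-0.6,0,0,0,0, 0,0,-0.5,0,0,0,0, 0,0,0,0,0,0,0]' 
python3 to.py
```

```text
time_s: 6.9
tool_pos: [0.6408, -0.1074, 0.0322]
ee_rot: [0.812, 0.584, 0.002, 0.002]
force: [-0.4, -0.5, 15.7]
opening: 0.0192
gripper_force: 46.1
time_s: 7.6
tool_pos: [0.64, -0.1071, 0.2342]
ee_rot: [0.812, 0.584, 0.002, 0.003]
force: [0.6, 0.0, -0.6]
opening: 0.0192
gripper_force: 40.4
t 7.6 pos [ 0.64   -0.1071  0.2342] q [-0.27  0.49  1.46 -0.    1.19  0.06] F [ 0.6  0.  -0.6] open 0.0192 grip 40.442402958869934
tool y [ 0.948 -0.317  0.006] z [ 0.006 -0.002 -1.   ]
```

```bash
python3 -m handwheel '[0,0,0,0,1,0,0, 0,0,0,0,1,0,0, 0,0,0,0,1,0,0, 0,0,0,0,1,0,0, 0,0,0,0,1,0,0, 0,0,0,0,1,0,0, 0,0,0,0,1,0,0, 0,0,0,0,1,0,0, 0,0,0,0,1,0,0, 0,0,0,0,1,0,0, 0,0,0,0,1,0,0, 0,0,0,0,1,0,0]' 
python3 to.py .59 .19 .2 .317 .948 0 .948 -.317 0
```

```text
time_s: 8.8
tool_pos: [0.6387, -0.1069, 0.2291]
ee_rot: [0.741, 0.533, 0.331, -0.239]
force: [0.5, -0.1, -0.9]
opening: 0.0194
gripper_force: 40.4
t 8.8 pos [ 0.6387 -0.1069  0.2291] q [-0.6   0.59  1.56  0.82  1.37 -0.61] F [ 0.5 -0.1 -0.9] open 0.0194 grip 40.43324589729309
tool y [ 0.948 -0.318 -0.001] z [ 0.236  0.707 -0.667]
turn units [ 0.   10.46 -0.02]
shift units after turn [-0.582 -2.806  5.323]
shift units now [ 3.114 -2.809  4.354]
```

```bash
python3 -m handwheel '[0,0,0,0,1,0,0, 0,0,0,0,1,0,0, 0,0,0,0,1,0,0, 0,0,0,0,1,0,0, 0,0,0,0,1,0,0, 0,0,0,0,1,0,0, 0,0,0,0,1,0,0, 0,0,0,0,1,0,0, 0,0,0,0,1,0,0, 0,0,0,0,1,0,0, 0,0,0,0,0.4,0,0, 0,0,0,0,0,0,0]' 
cat > mk.py <<'E'
from h import *
from scipy.spatial.transform import Rotation as Ro
s=r.sense(); p=s['tool_pos']; M=Ro.from_quat(s['ee_rot']).as_matrix(); g=p-M[:,2]*.059
for n in ('scene','side'):
    im,d,P=grab(n); hsv=cv2.cvtColor(im,cv2.COLOR_RGB2HSV).astype(int)
    m=(np.linalg.norm(P-g,axis=-1)<.16)&(hsv[...,0]>20)&(hsv[...,0]<36)&(hsv[...,1]>110)&(P[...,2]>.075)&(hsv[...,2]>50)
    k,lab,st,_=cv2.connectedComponentsWithStats(m.astype(np.uint8)); b=1+st[1:,4].argmax(); q=P[lab==b]
    print(n,st[b].tolist(),'yellow med',np.median(q,0).round(4),'z',np.percentile(q[:,2],[2,98]).round(3))
    lo=q[q[:,2]<np.percentile(q[:,2],25)];hi=q[q[:,2]>np.percentile(q[:,2],75)]; print('  low',np.median(lo,0).round(4),'high',np.median(hi,0).round(4))
print('g expected',g.round(4))
E
python3 mk.py; python3 to.py
```

```text
time_s: 10.0
tool_pos: [0.6389, -0.1068, 0.2284]
ee_rot: [0.576, 0.414, 0.571, -0.412]
force: [0.1, -0.1, -0.6]
opening: 0.0193
gripper_force: 40.5
scene [212, 214, 9, 16, 93] yellow med [ 0.6346 -0.1508  0.1664] z [0.131 0.199]
  low [ 0.6338 -0.1516  0.1395] high [ 0.6354 -0.1499  0.1906]
side [237, 104, 12, 32, 295] yellow med [ 0.6183 -0.139   0.1737] z [0.128 0.214]
  low [ 0.6171 -0.1398  0.1374] high [ 0.6186 -0.1387  0.2059]
g expected [ 0.6201 -0.1627  0.2288]
t 10.1 pos [ 0.6391 -0.1069  0.2296] q [-0.71  0.86  1.62  1.26  1.8  -0.94] F [ 0.1  0.9 -1. ] open 0.0191 grip 40.477534532547
tool y [ 0.948 -0.317  0.   ] z [ 0.317  0.948 -0.009]
```

The marker now hangs vertically, axis at about (0.625, -0.149), bottom at z≈0.12 m. I'll carry it over the cup.

```bash
python3 to.py .6043 .2344 .229 .317 .948 0 .948 -.317 0
```

```text
t 10.1 pos [ 0.6391 -0.1069  0.2296] q [-0.71  0.86  1.62  1.26  1.8  -0.94] F [ 0.1  0.9 -1. ] open 0.0191 grip 40.477534532547
tool y [ 0.948 -0.317  0.   ] z [ 0.317  0.948 -0.009]
turn units [0.   0.12 0.  ]
shift units after turn [-0.011 -2.824  6.253]
shift units now [ 0.042 -2.825  6.252]
```

```bash
python3 -m handwheel '[0,-0.28,0.63,0,0,0,0, 0,-0.28,0.63,0,0,0,0, 0,-0.28,0.63,0,0,0,0, 0,-0.28,0.63,0,0,0,0, 0,-0.28,0.63,0,0,0,0, 0,-0.28,0.63,0,0,0,0, 0,-0.28,0.63,0,0,0,0, 0,-0.28,0.63,0,0,0,0, 0,-0.28,0.63,0,0,0,0, 0,-0.28,0.63,0,0,0,0, 0,0,0,0,0,0,0, 0,0,0,0,0,0,0]'
sed -i 's/>0.075)/>.075)/;s/P\[...,2\]>.075/P[...,2]>.09/' mk.py; python3 mk.py; python3 to.py .6043 .2344 .229 .317 .948 0 .948 -.317 0
python3 - <<'E'
from h import *
a=load('scene');b=load('side')
for n,(im,d,P) in (('scene',a),('side',b)):
    z=P[...,2]; c=(np.hypot(P[...,0]-.59,P[...,1]-.1917)<.05)&(z>.066)&(z<.074); print(n,cv2.minEnclosingCircle(P[c][:,:2].astype(np.float32)))
save(np.hstack([cv2.resize(a[0],(400,300)),cv2.resize(b[0],(400,300))]),'c.png')
E
```

```text
time_s: 11.3
tool_pos: [0.6059, 0.237, 0.2281]
ee_rot: [0.575, 0.416, 0.572, -0.412]
force: [-0.6, -0.4, -0.1]
opening: 0.019
gripper_force: 40.4
scene [328, 151, 14, 20, 166] yellow med [0.5999 0.188  0.1652] z [0.126 0.202]
  low [0.5994 0.188  0.1354] high [0.6011 0.1895 0.1937]
side [164, 214, 21, 31, 342] yellow med [0.5835 0.2028 0.1709] z [0.127 0.218]
  low [0.5825 0.2019 0.1364] high [0.5853 0.2042 0.2022]
g expected [0.5873 0.181  0.2285]
t 11.4 pos [0.6066 0.2356 0.2279] q [-0.2   0.75  2.01  1.68  1.52 -1.19] F [ 0.5  0.5 -0.3] open 0.0195 grip 40.44795513153076
tool y [ 0.948 -0.318  0.001] z [ 0.318  0.948 -0.007]
turn units [0.01 0.1  0.02]
shift units after turn [ 0.022 -0.036 -0.037]
shift units now [ 0.022 -0.035 -0.037]
scene ((0.5924074649810791, 0.1904064118862152), 0.02768833190202713)
side ((0.588435709476471, 0.19146233797073364), 0.027437062934041023)
```

View pics/c.png

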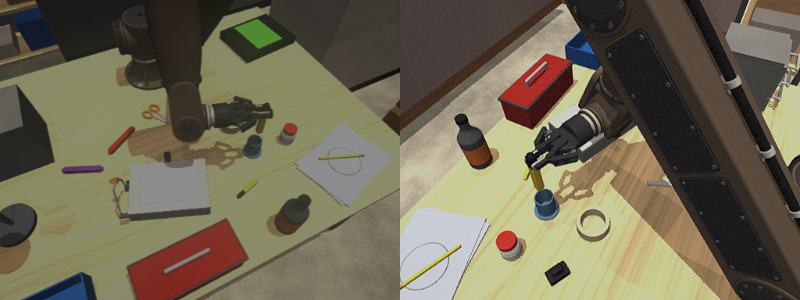

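The marker hangs over the cup mouth: scene at (262,125), cup at (253,147). I'll check the wrist's clearance over the case before lowering.

```bash
python3 - <<'E'
from h import *
for n in ('scene','side'):
    im,d,P=load(n); x,y,z=np.moveaxis(P,-1,0)
    for y0 in np.arange(-.2,.2,.04):
        m=(y>y0)&(y<y0+.04)&(z>.11)&(x>.38)&(x<.8)
        if m.sum()>20: print(n,round(y0,2),'zmin/max',np.percentile(z[m],[1,99]).round(3),'x',np.percentile(x[m],[2,98]).round(3))
E
```

```text
scene -0.12 zmin/max [0.226 0.561] x [0.42  0.571]
scene -0.08 zmin/max [0.22  0.568] x [0.45  0.584]
scene -0.04 zmin/max [0.233 0.565] x [0.468 0.587]
scene 0.0 zmin/max [0.219 0.559] x [0.465 0.575]
scene 0.04 zmin/max [0.214 0.51 ] x [0.391 0.592]
scene 0.08 zmin/max [0.22  0.506] x [0.383 0.628]
scene 0.12 zmin/max [0.216 0.495] x [0.383 0.623]
scene 0.16 zmin/max [0.125 0.484] x [0.39  0.613]
side -0.04 zmin/max [0.196 0.374] x [0.442 0.574]
side 0.0 zmin/max [0.198 0.393] x [0.437 0.553]
side 0.04 zmin/max [0.217 0.268] x [0.506 0.583]
side 0.08 zmin/max [0.22  0.265] x [0.517 0.621]
side 0.12 zmin/max [0.216 0.602] x [0.476 0.617]
side 0.16 zmin/max [0.172 0.631] x [0.381 0.584]
```

The wrist would come too low over the case and lug, so I'll insert with the tool pitched 15° down. The marker then leans 15°, which still fits the 46 mm bore.

```bash
python3 -m handwheel '[0,0,0,0,-0.8,0,0, 0,0,0,0,-0.8,0,0, 0,0,0,0,-0.8,0,0, 0,0,0,0,-0.8,0,0, 0,0,0,0,-0.45,0,0, 0,0,0,0,0,0,0]'
python3 to.py .610 .252 .211 .306 .916 -.259 .948 -.317 0
```

```text
time_s: 12.0
tool_pos: [0.6067, 0.2355, 0.2283]
ee_rot: [0.644, 0.464, 0.495, -0.355]
force: [-0.1, -0.8, -1.3]
opening: 0.019
gripper_force: 40.5
t 12.0 pos [0.6067 0.2355 0.2283] q [-0.18  0.61  1.98  1.55  1.27 -1.01] F [-0.1 -0.8 -1.3] open 0.019 grip 40.46401083469391
tool y [ 0.948 -0.318  0.002] z [ 0.308  0.916 -0.259]
turn units [ 0.03 -0.    0.03]
shift units after turn [-0.248 -0.041  0.413]
shift units now [-0.248 -0.042  0.413]
```

```bash
python3 -m handwheel '[-0.12,-0.02,0.2,0,0,0,0, -0.13,-0.02,0.21,0,0,0,0, 0,0,0,0,0,0,0, 0,0,0,0,0,0,0]'
python3 mk.py; python3 to.py .610 .252 .211
```

```text
time_s: 12.4
tool_pos: [0.6093, 0.253, 0.209]
ee_rot: [0.644, 0.463, 0.493, -0.356]
force: [0.7, 0.6, -0.4]
opening: 0.0195
gripper_force: 40.5
scene [324, 152, 21, 20, 172] yellow med [0.5976 0.1902 0.1546] z [0.12  0.198]
  low [0.5935 0.1828 0.1281] high [0.6019 0.1985 0.1876]
side [166, 223, 23, 22, 225] yellow med [0.5801 0.2018 0.1619] z [0.122 0.198]
  low [0.5776 0.1942 0.1294] high [0.5832 0.2095 0.1896]
g expected [0.5913 0.199  0.2242]
t 12.5 pos [0.6095 0.2526 0.2097] q [-0.15  0.65  1.98  1.59  1.26 -1.04] F [ 0.8 -0.7 -0.7] open 0.0192 grip 40.46142876148224
tool y [ 0.948 -0.317 -0.001] z [ 0.306  0.916 -0.259]
shift units now [ 0.023  0.013 -0.016]
```

```bash
python3 -m handwheel '[-0.29,0.05,0.078,0,0,0,0, -0.29,0,0.078,0,0,0,0, -0.29,0,0.078,0,0,0,0, -0.29,0,0.078,0,0,0,0, 0,0,0,0,0,0,0]'
python3 -m handwheel '[-0.29,0,0.078,0,0,0,0, -0.29,0,0.078,0,0,0,0, -0.2,0,0.05,0,0,0,0, 0,0,0,0,0,0,0]'
python3 - <<'E'
from h import *
a=grab('scene');b=grab('side')
save(np.hstack([cv2.resize(a[0][140:230,270:390],(400,300)),cv2.resize(b[0][200:320,110:270],(400,300))]),'d.png')
E
```

```text
time_s: 13.0
tool_pos: [0.6118, 0.2516, 0.1485]
ee_rot: [0.644, 0.463, 0.493, -0.356]
force: [-0.1, 0.1, -0.4]
opening: 0.0187
gripper_force: 40.5
time_s: 13.4
tool_pos: [0.6119, 0.2516, 0.109]
ee_rot: [0.644, 0.463, 0.494, -0.356]
force: [0.9, -0.1, 0.3]
opening: 0.0195
gripper_force: 40.5
```

View pics/d.png

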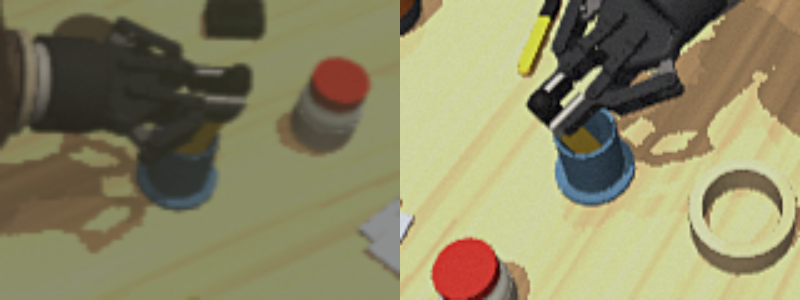

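The marker's lower end is inside the cup in both views (left ~(200,150), right ~(585,135)), and contact forces are near zero. I'll release and back off along the tool axis.

```bash
python3 -m handwheel '[-0.1,0,0.025,0,0,0,0, 0,0,0,0,0,0,0.35, 0,0,0,0,0,0,0.5, 0,0,0,0,0,0,0.5, 0,0,0,0,0,0,0.5, 0,0,-0.3,0,0,0,0.5, 0,0,-0.6,0,0,0,0.5, 0,0,-0.8,0,0,0,0.5, 0,0,-0.8,0,0,0,0.5, 0,0,-0.8,0,0,0,0.5, 0,0,0,0,0,0,0.5]'
python3 - <<'E'
from h import *
a=grab('scene');b=grab('side')
save(np.hstack([cv2.resize(a[0][110:260,230:430],(400,300)),cv2.resize(b[0][180:330,90:290],(400,300))]),'e.png')
E
python3 to.py
```

```text
time_s: 14.6
tool_pos: [0.5613, 0.0958, 0.1483]
ee_rot: [0.645, 0.462, 0.495, -0.354]
force: [-0.0, 0.6, 0.3]
opening: 0.0427
gripper_force: 0.0
t 14.7 pos [0.5614 0.099  0.1475] q [-0.47  0.75  2.05  1.35  1.37 -1.23] F [-0.   0.5 -0.2] open 0.0427 grip 0.0
tool y [ 0.948 -0.32   0.001] z [ 0.309  0.915 -0.259]
```

View pics/e.png

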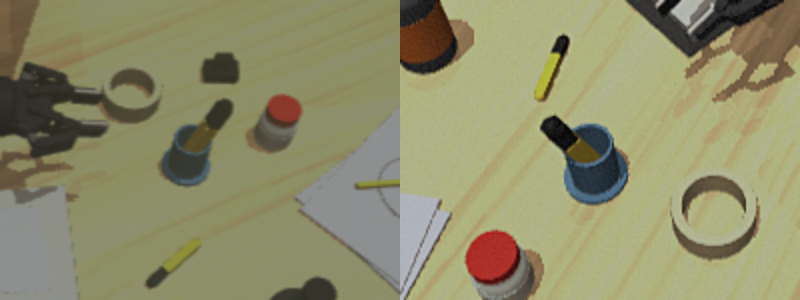

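Both views show the marker upright and leaning in the cup (left crop (205,130), right crop (570,140)). The cup is standing and the neighbours are in place. Now for the lid.

```bash
python3 -m handwheel '[0.6,0,-0.16,0,0,0,0.5, 0.8,0,-0.21,0,0,0,0.5, 0.8,0,-0.21,0,0,0,0.5, 0,0,0,0,-1,0,0.5, 0,0,0,0,-1,0,0.5, 0,0,0,0,-1,0,0.5, 0,0,0,0,-1,0,0.5, 0,0,0,0,-1,0,0.5, 0,0,0,0,-1,0,0.5, 0,0,0,0,-1,0,0.5, 0,0,0,0,-1,0,0.5, 0,0,0,0,-1,0,0.5]'
python3 -m handwheel '[0,0,0,0,-1,0,0.5, 0,0,0,0,-1,0,0.5, 0,0,0,0,-1,0,0.5, 0,0,0,0,-1,0,0.5, 0,0,0,0,-1,0,0.5, 0,0,0,0,-1,0,0.5, 0,0,0,0,-1,0,0.5, 0,0,0,0,-1,0,0.5, 0,0,0,0,-1,0,0.5, 0,0,0,0,-0.7,0,0.5]'
python3 to.py .5155 -.119 .13 0 0 -1 .35 .937 0;python3 to.py .5155 -.119 .13 0 0 -1 -.35 -.937 0
```

```text
time_s: 15.9
tool_pos: [0.561, 0.102, 0.2607]
ee_rot: [0.765, 0.552, 0.27, -0.195]
force: [0.1, -0.4, 0.7]
opening: 0.0425
gripper_force: 0.0
time_s: 16.9
tool_pos: [0.561, 0.1023, 0.2605]
ee_rot: [0.811, 0.585, 0.0, -0.0]
force: [0.0, 0.3, 0.1]
opening: 0.0427
gripper_force: 0.0
t 16.9 pos [0.561  0.1023 0.2605] q [0.06 0.36 1.61 0.   1.17 0.38] F [0.  0.3 0.1] open 0.0427 grip 0.0
tool y [ 0.949 -0.315 -0.001] z [-0.     0.001 -1.   ]
turn units [-0.000e+00 -1.000e-02 -2.197e+01]
shift units after turn [-0.697 -4.465  2.61 ]
shift units now [-4.489  0.533  2.608]
t 16.9 pos [0.561  0.1023 0.2605] q [0.06 0.36 1.61 0.   1.17 0.38] F [0.  0.3 0.1] open 0.0427 grip 0.0
tool y [ 0.949 -0.315 -0.001] z [-0.     0.001 -1.   ]
turn units [-1.000e-02  0.000e+00  2.303e+01]
shift units after turn [0.697 4.465 2.61 ]
shift units now [-4.489  0.533  2.608]
```

```bash
python3 -m handwheel '[0,0,0,0,0,-1,0.5, 0,0,0,0,0,-1,0.5, 0,0,0,0,0,-1,0.5, 0,0,0,0,0,-1,0.5, 0,0,0,0,0,-1,0.5, 0,0,0,0,0,-1,0.5, 0,0,0,0,0,-1,0.5, 0,0,0,0,0,-1,0.5, 0,0,0,0,0,-1,0.5, 0,0,0,0,0,-1,0.5, 0,0,0,0,0,-1,0.5]'
python3 -m handwheel '[0,0,0,0,0,-1,0.5, 0,0,0,0,0,-1,0.5, 0,0,0,0,0,-1,0.5, 0,0,0,0,0,-1,0.5, 0,0,0,0,0,-1,0.5, 0,0,0,0,0,-1,0.5, 0,0,0,0,0,-1,0.5, 0,0,0,0,0,-1,0.5, 0,0,0,0,0,-1,0.5, 0,0,0,0,0,-1,0.5, 0,0,0,0,0,-0.97,0.5]'
python3 -m handwheel '[-0.1,-0.64,0.2,0,0,0,0.5, -0.1,-0.64,0.2,0,0,0,0.5, -0.1,-0.64,0.2,0,0,0,0.5, -0.1,-0.64,0.2,0,0,0,0.5, -0.1,-0.64,0.2,0,0,0,0.5, -0.1,-0.64,0.2,0,0,0,0.5, -0.1,-0.63,0.2,0,0,0,0.5, 0,0,0,0,0,0,0.5, 0,0,0,0,0,0,0.5]'
python3 to.py .5155 -.119 .016 0 0 -1 .35 .937 0
python3 - <<'E'
from h import *
im,d,P=grab('wrist'); x,y,z=np.moveaxis(P,-1,0); V=im.max(-1)
m=(np.hypot(x-.515,y+.119)<.035)&(z>.079)&(z<.092)&(V<90)
q=P[m][:,:2].astype(np.float32); print(m.sum(),cv2.minAreaRect(q) if m.sum()>5 else 0, np.median(P[m],0))
E
```

```text
time_s: 18.0
tool_pos: [0.5608, 0.102, 0.2603]
ee_rot: [0.532, 0.847, 0.001, -0.001]
force: [0.1, 0.2, 0.9]
opening: 0.0428
gripper_force: 0.0
time_s: 19.1
tool_pos: [0.5608, 0.1021, 0.2603]
ee_rot: [0.177, 0.984, 0.002, -0.0]
force: [0.3, 0.3, 0.3]
opening: 0.0425
gripper_force: 0.0
time_s: 20.0
tool_pos: [0.5153, -0.1198, 0.1897]
ee_rot: [0.179, 0.984, 0.002, -0.0]
force: [1.0, 0.2, -0.5]
opening: 0.0428
gripper_force: 0.0
t 20.0 pos [ 0.5153 -0.1198  0.1897] q [-0.36  0.37  1.8   0.    0.97 -1.57] F [ 1.   0.2 -0.5] open 0.0428 grip 0.0
tool y [0.352 0.936 0.004] z [-0.     0.004 -1.   ]
turn units [ 0.05 -0.02 -0.04]
shift units after turn [3.000e-03 1.600e-02 3.474e+00]
shift units now [-2.000e-03  4.000e-03  3.474e+00]
563 ((0.5129352807998657, -0.1185108870267868), (0.02162807807326317, 0.023937489837408066), 68.99024200439453) [ 0.51247553 -0.11839256  0.08358048]
```

```bash
python3 -m handwheel '[0,0,0.6,0,0,0,0.55, 0,0,0.8,0,0,0,0.55, 0,0,0.8,0,0,0,0.55, 0,0,0.5,0,0,0,0.55, 0,0,0.4,0,0,0,0.55, 0,0,0.2,0,0,0,0.55, 0,0,0.12,0,0,0,0.55, 0,0,0,0,0,0,0.55]'
python3 -m handwheel '[0,0,0,0,0,0,0, 0,0,0,0,0,0,0, 0,0,0,0,0,0,0, 0,0,0,0,0,0,0, 0,0,0,0,0,0,0]' 50
python3 to.py
python3 - <<'E'
# mark angle
from h import *
c=np.array([.6145,-.157]);a=np.radians(-20.5);cx=np.array([np.cos(a),np.sin(a)]);cy=np.array([-cx[1],cx[0]])
for n in ('scene','side'):
    im,d,P=grab(n); hsv=cv2.cvtColor(im,cv2.COLOR_RGB2HSV).astype(int)
    X=(P[...,:2]-c)@cx-.09; Y=(P[...,:2]-c)@cy; Z=P[...,2]-.055
    m=(hsv[...,0]<18)&(hsv[...,1]>130)&(abs(Y+.155)<.04)&(Z>.03)&(np.hypot(X,Z)<.16)&(np.hypot(X,Z)>.08)
    print(n,m.sum(),'X',np.percentile(X[m],[3,50,97]).round(4),'Y',np.percentile(Y[m],[3,50,97]).round(4),'Z',np.percentile(Z[m],[3,50,97]).round(4))
    ang=np.arctan2(Z[m],-X[m]); print(np.percentile(ang,[3,25,50,75,97]).round(3),np.median(np.hypot(X,Z)[m]))
E
```

```text
time_s: 20.85
tool_pos: [0.516, -0.1193, 0.0192]
ee_rot: [0.179, 0.984, 0.002, 0.0]
force: [-0.1, -0.1, 0.3]
opening: 0.0474
gripper_force: 0.0
time_s: 21.35
tool_pos: [0.5165, -0.1193, 0.0201]
ee_rot: [0.179, 0.984, 0.002, 0.001]
force: [2.8, 9.0, 3.3]
opening: 0.0213
gripper_force: 52.0
t 21.35 pos [ 0.5165 -0.1193  0.0201] q [-0.35  0.61  1.95  0.01  0.57 -1.57] F [2.8 9.  3.3] open 0.0213 grip 51.96240484714508
tool y [0.352 0.936 0.004] z [ 0.003  0.003 -1.   ]
scene 56 X [-0.0908 -0.0804 -0.0733] Y [-0.1691 -0.158  -0.1462] Z [0.0787 0.0851 0.0896]
[0.73  0.805 0.82  0.828 0.852] 0.11786626206731454Traceback (most recent call last):
  File "<stdin>", line 8, in <module>
    return _quantile_unchecked(
        a, q, axis, out, overwrite_input, method, keepdims, weights)
    return _ureduce(a,
                    func=_quantile_ureduce_func,
    ...<5 lines>...
                    overwrite_input=overwrite_input,
                    method=method)
    r = func(a, **kwargs)
    result = _quantile(arr,
                       quantiles=q,
    ...<2 lines>...
                       out=out,
                       weights=wgt)
    slices_having_nans = np.isnan(arr[-1, ...])
                                  ~~~^^^^^^^^^
IndexError: index -1 is out of bounds for axis 0 with size 0
```

```bash
python3 -m handwheel '[0.039,0,-0.275,0,1,0,0, 0.039,0,-0.275,0,1,0,0, 0.039,0,-0.275,0,1,0,0, 0.039,0,-0.275,0,1,0,0, 0.039,0,-0.275,0,1,0,0, 0.039,0,-0.275,0,1,0,0, 0,0,0,0,0,0,0]' 60
cat > an.py <<'E'
from h import *
from scipy.spatial.transform import Rotation as Ro
from scipy.optimize import minimize_scalar
c=np.array([.6145,-.157]);a=np.radians(-20.5);cx=np.array([np.cos(a),np.sin(a),0]);cy=np.array([-cx[1],cx[0],0]);h=np.r_[c,.055]+.09*cx
s=r.sense();p=s['tool_pos'];M=Ro.from_quat(s['ee_rot']).as_matrix(); g=p-M[:,2]*.055-h
X,Z=g@cx,g[2]; print('lid from lug',np.arctan2(Z,-X)-np.arctan2(.015,.196),'rad',np.hypot(X,Z),'tilt',np.arctan2(-M[:,2]@cx,-M[2,2]),'F',s['force'].round(1),'open',s['opening'],s['gripper_force'])
for n in ('scene','side'):
    im,d,P=grab(n); m=r.camera_model(n); hsv=cv2.cvtColor(im,cv2.COLOR_RGB2HSV).astype(int)
    Q=(P-h); X=Q@cx;Y=Q@cy;Z=Q[...,2];ang=np.arctan2(Z,-X);rad=np.hypot(X,Z)
    o=(hsv[...,0]<18)&(hsv[...,1]>110)&(abs(Y+.155)<.04)&(rad>.09)&(rad<.14)&(ang>.3)
    pl=(abs(Y)<.12)&(abs(rad-.13)<.045)&(ang>.05)&(ang<1.2)&(hsv[...,2]>70)&(hsv[...,1]<110)
    if pl.sum()>30:
        A=np.c_[-X[pl],np.ones(pl.sum())]; k=np.linalg.lstsq(A,Z[pl],rcond=None)[0]; print(n,'plate slope angle',np.arctan(k[0]),'offset',k[1]*np.cos(np.arctan(k[0])),pl.sum())
    def hull(phi,half,y0,rr=.115):
        u=-np.cos(phi)*cx+np.r_[0,0,np.sin(phi)]; nn=np.sin(phi)*cx+np.r_[0,0,np.cos(phi)]
        C=np.array([h+rr*u+y0*cy+half*(i*u+j*nn)+k*cy*.008 for i in(-1,1) for j in(-1,1) for k in(-1,1)])
        px=cv2.projectPoints(C,m['rvec'],m['tvec'],m['camera_matrix'],None)[0][:,0]; k=np.zeros(d.shape,np.uint8); cv2.fillConvexPoly(k,cv2.convexHull((px*16).round().astype(np.int32)),1,shift=4); return k>0
    if o.sum()>15:
        sc=[((hull(f,.008,y0)&o).sum()/(hull(f,.008,y0)|o).sum(),f,y0) for f in np.arange(.4,.95,.01) for y0 in (-.148,-.152,-.156,-.16)]
        print(n,'block fits (IoU,angle,y)',o.sum(),[tuple(np.round(v,3)) for v in sorted(sc)[-4:]],'raw ang',np.percentile(ang[o],[5,50,95]).round(3))
    # pointer: dark pixels just outside the lid edge
    b=(hsv[...,2]<70)&(Y<-.131)&(Y>-.1425)&(rad>.105)&(rad<.125)&(ang>.1)
    if b.sum()>3: print(n,'pointer',b.sum(),np.percentile(ang[b],[5,50,95]).round(3))
E
python3 an.py; python3 to.py
```

```text
time_s: 22.15
tool_pos: [0.5189, -0.1201, 0.1029]
ee_rot: [0.175, 0.962, 0.04, -0.205]
force: [0.0, 10.3, -4.0]
opening: 0.0211
gripper_force: 59.2
lid from lug 0.4473130751206631 rad 0.1962294213124178 tilt 0.4214829266056223 F [ 0.  10.3 -4. ] open 0.02113416480492009 59.22845721244812
scene plate slope angle 0.410884295701377 offset 0.011579243346395814 3488
scene block fits (IoU,angle,y) 61 [(np.float64(0.604), np.float64(0.78), np.float64(-0.156)), (np.float64(0.606), np.float64(0.84), np.float64(-0.156)), (np.float64(0.615), np.float64(0.73), np.float64(-0.16)), (np.float64(0.622), np.float64(0.72), np.float64(-0.16))] raw ang [0.769 0.822 0.852]
scene pointer 11 [0.466 0.486 0.513]
side plate slope angle 0.40873212575394685 offset 0.010545166775866062 903
side block fits (IoU,angle,y) 46 [(np.float64(0.662), np.float64(0.75), np.float64(-0.156)), (np.float64(0.662), np.float64(0.76), np.float64(-0.16)), (np.float64(0.662), np.float64(0.77), np.float64(-0.16)), (np.float64(0.672), np.float64(0.75), np.float64(-0.16))] raw ang [0.705 0.755 0.813]
side pointer 4 [0.458 0.467 0.478]
t 22.25 pos [ 0.5187 -0.12    0.1021] q [-0.35  0.66  1.61  0.01  1.29 -1.57] F [ 2.4  8.1 -3.7] open 0.021 grip 59.343366622924805
tool y [0.352 0.936 0.005] z [-0.379  0.147 -0.914]
```

```bash
python3 -m handwheel '[0.039,0,-0.275,0,1,0,0, 0.039,0,-0.275,0,1,0,0, 0.039,0,-0.275,0,1,0,0, 0.039,0,-0.275,0,1,0,0, 0,0,0,0,0,0,0, 0,0,0,0,0,0,0]' 60
python3 an.py
cat > bf.py <<'E'
from h import *
exec(open('an.py').read().split("s=r.sense()")[0])
import itertools
for n in ('scene','side'):
    im,d,P=load(n); m=r.camera_model(n); hsv=cv2.cvtColor(im,cv2.COLOR_RGB2HSV).astype(int)
    Q=P-h; o=(hsv[...,0]<20)&(hsv[...,1]>100)&(np.abs(Q@cy+.155)<.05)&(Q[...,2]>.04)&(Q[...,2]<.13)&(abs(Q@cx+.085)<.045)
    best=[]
    for f in np.arange(.6,.92,.01):
        u=-np.cos(f)*cx+np.r_[0,0,np.sin(f)]; nn=np.sin(f)*cx+np.r_[0,0,np.cos(f)]
        for y1,y2 in itertools.product((-.164,-.168,-.172,-.176,-.18),(-.143,-.146,-.149,-.152)):
            C=np.array([h+.115*u+y*cy+.008*(i*u+j*nn) for i in(-1,1) for j in(-1,1) for y in(y1,y2)])
            px=cv2.projectPoints(C,m['rvec'],m['tvec'],m['camera_matrix'],None)[0][:,0]; k=np.zeros(d.shape,np.uint8); cv2.fillConvexPoly(k,cv2.convexHull((px*16).round().astype(np.int32)),1,shift=4); k=k>0
            best.append(((k&o).sum()/(k|o).sum(),f,y1,y2))
    print(n,o.sum(),[tuple(np.round(b,3).tolist()) for b in sorted(best)[-6:]])
    v,u=np.where(o); print(' px',v.min(),v.max(),u.min(),u.max())
E
python3 bf.py
python3 - <<'E'
from h import *
a=load('scene');b=load('side')
save(np.hstack([cv2.resize(a[0][205:265,130:190],(400,400),interpolation=cv2.INTER_CUBIC),cv2.resize(b[0][80:140,250:310],(400,400),interpolation=cv2.INTER_CUBIC)]),'f.png')
E
```

```text
time_s: 22.85
tool_pos: [0.5377, -0.1272, 0.1535]
ee_rot: [0.167, 0.924, 0.064, -0.337]
force: [-0.9, 9.3, -1.9]
opening: 0.021
gripper_force: 59.6
lid from lug 0.7220913006977803 rad 0.1962618425641953 tilt 0.6991540075258416 F [-0.9  9.3 -1.9] open 0.021032163956194314 59.56090450286865
scene plate slope angle 0.6850754055550105 offset 0.011850131851228773 1033
scene block fits (IoU,angle,y) 60 [(np.float64(0.6), np.float64(0.71), np.float64(-0.16)), (np.float64(0.604), np.float64(0.73), np.float64(-0.16)), (np.float64(0.609), np.float64(0.67), np.float64(-0.16)), (np.float64(0.611), np.float64(0.72), np.float64(-0.16))] raw ang [0.751 0.822 0.848]
scene pointer 9 [0.705 0.762 0.774]
side plate slope angle 0.6895846167049207 offset 0.01010374580542023 373
scene 62 [(0.602, 0.77, -0.164, -0.149), (0.606, 0.73, -0.168, -0.149), (0.606, 0.74, -0.168, -0.149), (0.612, 0.67, -0.172, -0.152), (0.614, 0.67, -0.168, -0.152), (0.619, 0.76, -0.168, -0.149)]
 px 227 234 140 151
side 13 [(0.2, 0.78, -0.164, -0.149), (0.2, 0.81, -0.164, -0.152), (0.203, 0.76, -0.164, -0.149), (0.206, 0.79, -0.164, -0.149), (0.206, 0.81, -0.164, -0.149), (0.21, 0.77, -0.164, -0.149)]
 px 100 103 284 288
```

View pics/f.png

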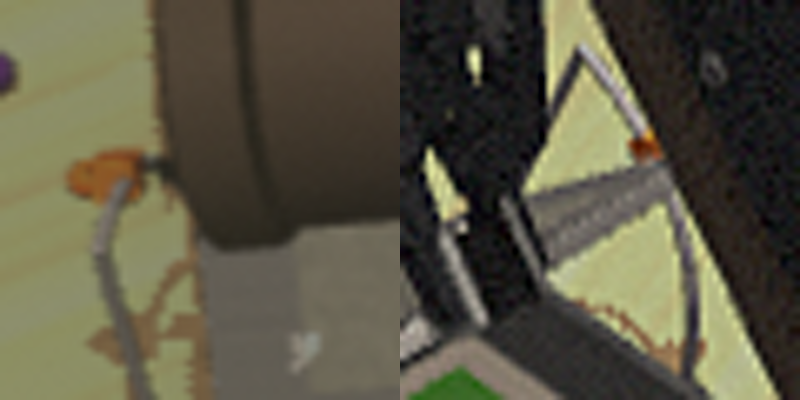

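The scene crop shows the black pointer tip at (155,163) right beside the orange block (110–145, 148–195), so the lid is nearly level with it. The knob sticks out left at (70–100, 178). I'll overlay the predicted outlines on an averaged frame.

```bash
python3 - <<'E'
from h import *
exec(open('an.py').read().split("s=r.sense()")[0])
m=r.camera_model('scene'); A=np.mean([r.read_camera('scene')[0].astype(float) for _ in range(10)],0); np.save('avg.npy',A)
v0,v1,u0,u1=217,245,134,164; S=13
def box(f,half,y1,y2,off=0):
    u=-np.cos(f)*cx+np.r_[0,0,np.sin(f)]; nn=np.sin(f)*cx+np.r_[0,0,np.cos(f)]
    C=np.array([h+.115*u+off*nn+y*cy+half*(i*u+j*nn) for i in(-1,1) for j in(-1,1) for y in(y1,y2)])
    return cv2.projectPoints(C,m['rvec'],m['tvec'],m['camera_matrix'],None)[0][:,0]
big=cv2.resize(np.clip(A[v0:v1,u0:u1]*1.4,0,255).astype(np.uint8),None,fx=S,fy=S,interpolation=cv2.INTER_NEAREST)
outs=[]
for off,f in ((0,.70),(0.005,.70)):
    b=big.copy()
    for half,y1,y2,col in ((.008,-.160,-.144,(0,0,255)),(.004,-.142,-.130,(255,0,255))):
        hp=cv2.convexHull((box(f,half,y1,y2,off)+.5-[u0,v0]).astype(np.float32)*S).round().astype(np.int32); cv2.polylines(b,[hp],True,col,1)
    outs.append(b)
save(np.hstack(outs),'g.png')
for f in (.66,.70,.74,.78): print(f,'block ctr px',box(f,.008,-.160,-.144).mean(0).round(2),'+5mm',box(f,.008,-.160,-.144,.005).mean(0).round(2))
hsv=cv2.cvtColor(A.astype(np.uint8),cv2.COLOR_RGB2HSV).astype(int)
for c in range(138,158): print(c,[(int(A[v,c,0]),int(A[v,c,2])) for v in range(224,238)])
E
```

```text
0.66 block ctr px [149.74 229.47] +5mm [149.22 229.87]
0.7 block ctr px [149.26 229.87] +5mm [148.75 230.36]
0.74 block ctr px [148.79 230.36] +5mm [148.28 230.93]
0.78 block ctr px [148.33 230.92] +5mm [147.82 231.58]
138 [(140, 101), (140, 98), (140, 95), (140, 97), (140, 97), (140, 95), (139, 93), (140, 91), (139, 90), (139, 96), (140, 100), (140, 100), (140, 98), (140, 95)]
139 [(140, 100), (140, 96), (140, 96), (140, 97), (140, 96), (139, 94), (136, 88), (136, 82), (136, 84), (132, 90), (139, 100), (140, 100), (140, 97), (140, 94)]
140 [(140, 98), (140, 95), (139, 96), (140, 97), (139, 95), (133, 85), (131, 67), (132, 50), (130, 56), (116, 62), (133, 94), (140, 99), (140, 96), (140, 94)]
141 [(140, 97), (140, 95), (140, 97), (140, 97), (138, 93), (127, 59), (136, 41), (138, 38), (137, 38), (127, 42), (118, 74), (138, 97), (140, 95), (140, 95)]
142 [(140, 95), (140, 96), (140, 97), (140, 97), (140, 92), (137, 47), (131, 37), (135, 40), (139, 38), (134, 35), (103, 51), (137, 95), (140, 95), (140, 95)]
143 [(140, 94), (139, 97), (140, 96), (139, 94), (138, 84), (136, 44), (121, 34)
[... 1547 characters left out ...]
69), (52, 41), (62, 47), (103, 71), (125, 84), (134, 90), (140, 96), (139, 93), (139, 92), (139, 92)]
154 [(94, 54), (98, 57), (102, 59), (105, 62), (75, 47), (44, 32), (43, 33), (53, 38), (83, 52), (115, 68), (131, 86), (133, 87), (139, 91), (139, 93)]
155 [(60, 40), (64, 41), (72, 44), (73, 45), (66, 41), (44, 32), (41, 31), (44, 33), (71, 46), (104, 60), (112, 65), (122, 76), (139, 91), (140, 95)]
156 [(67, 46), (66, 45), (65, 44), (61, 41), (57, 39), (51, 36), (49, 35), (48, 35), (54, 40), (79, 51), (105, 62), (130, 83), (140, 93), (140, 97)]
157 [(69, 46), (67, 45), (66, 45), (65, 43), (64, 44), (63, 42), (61, 42), (59, 41), (52, 37), (57, 40), (79, 51), (103, 62), (126, 83), (134, 91)]
```

View pics/g.png

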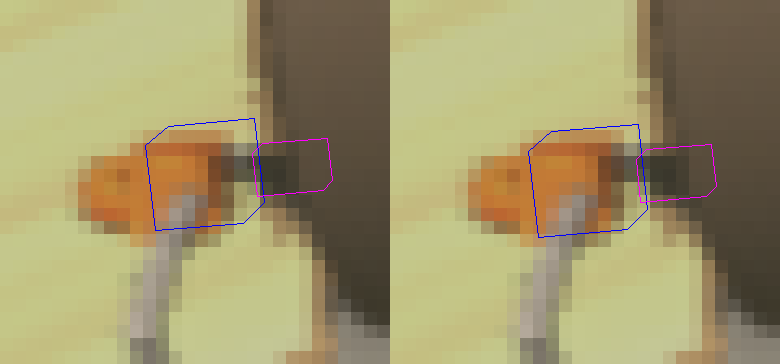

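```bash
python3 - <<'E'
from h import *
exec(open('an.py').read().split("s=r.sense()")[0])
for n in ('wrist','side','scene'):
    m=r.camera_model(n); f=.72
    u=-np.cos(f)*cx+np.r_[0,0,np.sin(f)]
    C=np.array([h+.115*u-.151*cy,h+.115*u-.139*cy]); R=cv2.Rodrigues(m['rvec'])[0]
    print(n,'cam pos',(-R.T@np.ravel(m['tvec'])).round(3),'depth',(C@R.T+np.ravel(m['tvec']))[:,2].round(3),cv2.projectPoints(C,m['rvec'],m['tvec'],m['camera_matrix'],None)[0][:,0].round(1).tolist(), m['camera_matrix'][0,0])
E
```

```text
wrist cam pos [ 0.594 -0.15   0.329] depth [0.168 0.168] [[-20.5, 382.7], [0.8, 382.6]] 297.00705440172004
side cam pos [0.266 0.5   0.786] depth [1.046 1.041] [[287.9, 103.8], [284.8, 105.7]] 383.5906588157634
scene cam pos [ 1.017 -0.231  0.882] depth [0.838 0.839] [[149.5, 230.1], [154.5, 229.6]] 350.02181082118403
```

The overlay shows the block centre about 1 px lower than level with the pin, i.e. a slightly higher angle (~0.75). I'll raise the lid by ~0.065 rad and re-measure.

```bash
python3 -m handwheel '[0.018,0,-0.128,0,0.46,0,0, 0.018,0,-0.128,0,0.47,0,0, 0,0,0,0,0,0,0, 0,0,0,0,0,0,0, 0,0,0,0,0,0,0]' 60
python3 an.py; python3 - <<'E'
from h import *
exec(open('an.py').read().split("s=r.sense()")[0])
m=r.camera_model('scene'); fr=[r.read_camera('scene') for _ in range(12)]
A=np.mean([f[0].astype(float) for f in fr],0); D=np.array([f[1] for f in fr]); D=np.median(D,0)
v0,v1,u0,u1=217,245,134,164; S=13
def box(f,half,y1,y2,off=.005):
    u=-np.cos(f)*cx+np.r_[0,0,np.sin(f)]; nn=np.sin(f)*cx+np.r_[0,0,np.cos(f)]
    C=np.array([h+.115*u+off*nn+y*cy+half*(i*u+j*nn) for i in(-1,1) for j in(-1,1) for y in(y1,y2)])
    return cv2.projectPoints(C,m['rvec'],m['tvec'],m['camera_matrix'],None)[0][:,0]
big=cv2.resize(np.clip(A[v0:v1,u0:u1]*1.6,0,255).astype(np.uint8),None,fx=S,fy=S,interpolation=cv2.INTER_NEAREST)
b=big.copy()
for half,y1,y2,col in ((.008,-.159,-.143,(0,0,255)),(.004,-.142,-.130,(255,0,255))):
    hp=cv2.convexHull((box(.755,half,y1,y2)+.5-[u0,v0]+[-1.1,-.2]).astype(np.float32)*S).round().astype(np.int32); cv2.polylines(b,[hp],True,col,1)
save(np.hstack([big,b]),'i.png')
print(box(.755,.008,-.159,-.143).mean(0)-box(.755,.004,-.142,-.130).mean(0))
for c in range(147,156): print(c,[(int(A[v,c,0]),int(A[v,c,2])) for v in range(225,238)])
E
```

```text
time_s: 23.95
tool_pos: [0.5441, -0.1296, 0.1645]
ee_rot: [0.165, 0.913, 0.069, -0.366]
force: [-0.5, 10.4, -2.4]
opening: 0.0212
gripper_force: 59.5
lid from lug 0.7876193518257527 rad 0.19628678782016126 tilt 0.7635861664181626 F [-0.5 10.4 -2.4] open 0.021218619069509233 59.49684262275696
scene plate slope angle 0.7491563368120768 offset 0.01207027168963694 873
scene block fits (IoU,angle,y) 64 [(np.float64(0.62), np.float64(0.72), np.float64(-0.16)), (np.float64(0.62), np.float64(0.78), np.float64(-0.156)), (np.float64(0.63), np.float64(0.79), np.float64(-0.156)), (np.float64(0.636), np.float64(0.67), np.float64(-0.16))] raw ang [0.752 0.821 0.847]
side plate slope angle 0.7543033739657279 offset 0.010186284957787175 204
[-6.3828691   0.53161554]
147 [(141, 96), (141, 93), (134, 63), (132, 37), (140, 39), (140, 39), (132, 47), (120, 76), (117, 98), (109, 93), (100, 86), (103, 85), (109, 84)]
148 [(141, 95), (140, 93), (134, 61), (127, 36), (140, 38), (139, 39), (119, 56), (107, 90), (100, 85), (93, 71), (87, 61), (113, 79), (138, 93)]
149 [(141, 95), (141, 91), (134, 61), (117, 3
[... 239 characters left out ...]
, 94)]
151 [(141, 93), (141, 90), (133, 71), (89, 57), (68, 40), (65, 32), (79, 40), (83, 40), (96, 52), (121, 75), (139, 94), (142, 95), (141, 93)]
152 [(126, 83), (126, 81), (126, 84), (99, 79), (67, 55), (54, 39), (82, 51), (92, 53), (111, 72), (140, 96), (143, 97), (142, 94), (141, 93)]
153 [(70, 47), (70, 47), (80, 54), (70, 50), (61, 43), (53, 37), (54, 37), (55, 38), (74, 52), (124, 85), (126, 85), (127, 84), (129, 85)]
154 [(77, 52), (75, 50), (76, 50), (74, 49), (74, 49), (71, 47), (67, 46), (65, 44), (62, 43), (67, 46), (66, 44), (73, 48), (84, 56)]
155 [(82, 55), (81, 55), (80, 54), (79, 54), (78, 52), (78, 52), (77, 51), (75, 50), (73, 48), (71, 47), (69, 46), (67, 45), (67, 45)]
```

View pics/i.png

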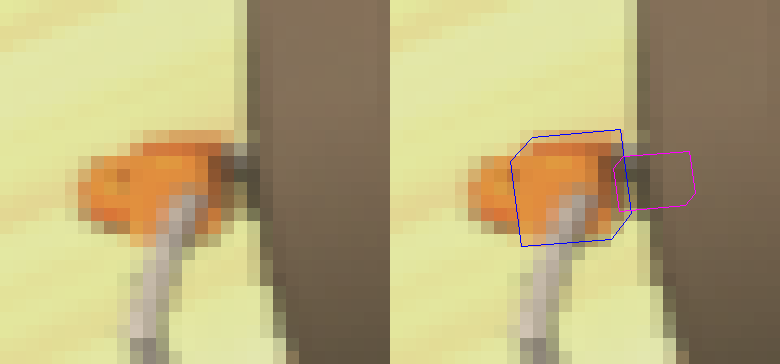

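The overlay at lid angle 0.755 matches both the block (rows 130–245) and the pin (rows 154–210). The lid plane measures 0.75 in both cameras, so the pointer is level with the block. I'm handing in while holding.

```bash
python3 -c "
from bench import r
print(r.sense()['time_s'],r.finish_job())"
```

```text
the job is handed in; nothing more can be done
24.65 None
```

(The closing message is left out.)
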